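# Restock the soldering caddy

### The arm

A 7-joint arm with a two-finger parallel gripper is mounted at the origin on a cart in front of the work surface, level with it; the furniture and walls round the work are solid. World frame = base frame: x ahead of the robot, y to its left, z up, the work surface at z = 0. Lengths are in m, angles in rad, forces in N, time in s.
With the tool pointing down it reaches from about 0.35 to 0.9 m from the base axis. Payload 19.9 kg.
Tool frame: the origin (TCP) lies between the finger pads; the fingertips stand 19 mm ahead of it and the grasp point (between the pads) is the TCP; z points along the fingers, y is the line along which they close (so a half turn about z gives the same grasp; the last joint's range is limited). The gripper opens to 94 mm and grips with 3 to 60 N. Pads are 16 mm wide; open, the fingers measure 119 mm over their backs; the gripper's body (75 mm by 177 mm) begins 78 mm behind the grasp point.
Start: joints at [-1.296, 0.417, -0.01, 1.614, 0.005, 1.111, -0.053], TCP at [0.194, 0.594, 0.224] pointing down, gripper open.
Joint ranges: [-2.81, 2.81], [-0.39, 2.02], [-1.27, 1.25], [0.06, 2.57], [-1.19, 4.33], [0.19, 2], [-2.82, 2.82]. Speed limits (rad/s): [1.89, 1.89, 2.39, 2.39, 3.01, 3.01, 3.01].

### API

Orientations are given as a 3x3 rotation matrix whose columns are the frame's x, y, z axes.
In Python, from rig import robot gives the robot as it stands. Calls block until the motion is done:
- robot.move_ptp(position, orientation): joint-space move of the TCP to a pose.
- robot.move_linear(position, velocity=0.15, frame=None, threshold=None): straight line of the TCP; frame=None keeps the orientation; velocity is the mean speed in m/s. With threshold (N) it stops when the force on the tool has changed by that much, and returns True; else False.
- robot.goto_joints(angles): joint-space move.
- robot.gripper_to(opening): finger opening in m; the grip force is fixed at half the most; returns when the fingers have stopped.
- robot.pause(seconds).
- robot.ik(position, orientation): joint angles nearest the present ones, or None.
- robot.get_state(): the state.
- robot.grab_frame(name): name is "scene" or "top" or "wrist"; returns the picture (384x512x3 uint8, red, green, blue); there is no depth.
- robot.camera_info(name): a dict with "fx", "fy", "cx", "cy" (pixels), "rvec" (rotation vector, rad) and "tvec" (3), from world to camera coordinates, as OpenCV has them. Camera axes: x right, y down, z forward; pixel columns grow to the right and rows downward; lengths in m; the calibration is good to about 2 mm. A picture is of the moment at which its call begins: read the wrist's pose just before it. camera_info takes no time and is no camera call; for the wrist camera it gives the pose at the moment of the call.
A pose or a line that the arm cannot do raises robot.PlanningError and nothing moves.
- robot.sign_off(): hands the job in; it is judged then, once.
The state is a dict: "time": time; "qpos": joint angles; "joint_vel": joint speeds; "effort": joint torques, N m; "ee_pos": TCP position; "tool_rot": TCP orientation; "force": force on the tool from outside, world axes, zero at the start; "moment": the same for the moment, N m; "opening": finger opening in m; "grasp_force": force on a finger pad.
Only numpy, scipy, OpenCV 4.12 (cv2) and the standard library are available. Lean on these libraries where they do the work, as an engineer would, in place of code of your own. Each camera call takes 0.05 s, during which the arm holds its last target. There are 200 camera calls.

### The job

Restock the grey soldering caddy at the front of the bench from the things lying loose beside it (not the spares at the back): stand the full solder reel, the needle bottle of flux and the closed tip tin each in the black holder made for it (largest dish, deep narrow cup, shallow middle-sized dish) and lay the amber tape roll flat over the short post. Everything must sit upright or flat, all the way down. The bare cardboard core and the empty open tin are used up; leave them where they lie.

Things in the scene. Friction and masses are not known exactly. Their poses are not given: they have to be found in the camera images.
- reel_mid (a point): Full solder reel standing upright on one flange: blue flanges of 62 mm diameter, 48 mm tall, bare metallic wire between them (wire diameter 53 mm), about 0.4 kg. Point at its centre, 24 mm above its underside; z up along its axis. It can be gripped across the upper flange.
- bottle_mid (a point): Small white flux bottle standing upright: body 33 mm diameter and 60 mm tall, then a narrower red cap and a thin upright needle to 95 mm in all; about 60 g. Point on its axis, 30 mm above its underside (middle of the body); z up.
- tin_mid (a point): Closed round tip tin, white with a grey slip lid (the lid is fixed on): 44 mm diameter, 21 mm tall, about 50 g. Point at its centre, 10.5 mm above its underside; z up.
- tape_mid (a point): Roll of amber film tape lying flat: ring of 60 mm outer diameter, hole about 32 mm, 16 mm tall, about 40 g. Point at the centre of its hole, 8 mm above its underside; z up along the hole.
- bare_core_mid (a point): Used-up look-alike of the tape: a bare brown cardboard ring lying flat, 44 mm outer diameter, hole 35 mm, 16 mm tall. Stays where it is. Point at its centre, 8 mm above its underside.
- open_tin_mid (a point): Used-up look-alike of the tip tin: an open, empty, bare-metal tin without lid, its hollow inside showing, 43 mm diameter, 13 mm tall. Stays where it is. Point at its centre, 6.5 mm above its underside.
- reel_nest_seat (a point): One of four black plastic holders fixed in the grey caddy, a square tray 212 mm wide with a 12 mm rim; the four stand on its 5 mm floor in a 2 x 2 square, 100 mm apart centre to centre, and which holder is in which corner varies, as do the caddy's place and its turn. Holder for the solder reel: the largest round dish, 84 mm inside, wall 4 mm thick standing 12 mm above its inner floor. Point at the centre of the inner floor (9 mm above the bench), z up.
- bottle_nest_seat (a point): Keep the arm clear of the white magnifier lamp: head about 0.3 m up at the far left (x over 0.58, y over 0.45), arm 0.43 m up, above x = 0.65 straight ahead, x = 0.55 at the far right. Black holder in the caddy for the flux bottle: the narrow, deep round cup, 52 mm inside, wall 3 mm thick standing 26 mm above its inner floor. Point at the centre of the inner floor (9 mm above the bench), z up.
- tin_nest_seat (a point): Black holder in the caddy for the tip tin: the middle-sized shallow round dish, 64 mm inside, wall 4 mm thick standing 7 mm above its inner floor. Point at the centre of the inner floor (9 mm above the bench), z up.
- tape_post_seat (a point): Black holder in the caddy for the tape roll: a flat disc of 76 mm diameter without a rim, with a post of 16 mm diameter (top tapered) standing 23 mm up from its middle. Point on the post's axis at the disc's upper face, where the roll's underside comes to lie (9 mm above the bench), z up.

How it is judged:
By the outcome, as a careful person would: the job done as asked, in the order asked, and still so for the second after the job is handed in, with the robot touching nothing.
It also fails if it takes over 102 s, if anything falls off the work surface, if the arm or the gripper's body presses on something with over 40 N, if the wrist force passes 120 N, or if a joint passes its speed limit or range.

## Working session

There is one attempt and no reset: what is moved stays moved. The work goes in short steps, each a Python script; the robot and the scene stay as the last script left them, time stands still between calls to the robot, and variables do not carry over. Pictures are saved under pics/ and viewed, at most 14 in all, crops included, and the job is handed in when it is done.

```bash
ls; mkdir -p pics; cat > h.py <<'E'
import numpy as np, cv2
from rig import robot
def snap(n,f):
    ci=robot.camera_info(n); im=robot.grab_frame(n)
    cv2.imwrite('pics/'+f+'.png',im[:,:,::-1]); np.save('pics/'+f+'.npy',ci,allow_pickle=True); return im,ci
def ray(ci,u,v,z):
    R=cv2.Rodrigues(np.array(ci['rvec'],float))[0]; t=np.array(ci['tvec'],float).ravel()
    c=-R.T@t; d=R.T@np.array([(u-ci['cx'])/ci['fx'],(v-ci['cy'])/ci['fy'],1.])
    return c+d*(z-c[2])/d[2]
def load(f): return np.load('pics/'+f+'.npy',allow_pickle=True).item()
E
python3 - <<'E'
from h import *
for n in('top','scene'):
    im,ci=snap(n,n+'0'); print(n,im.shape,ci)
a=cv2.imread('pics/top0.png'); 
cv2.imwrite('pics/top0b.png',cv2.resize(a,(800,600),interpolation=cv2.INTER_CUBIC))
print(robot.get_state())
E
```

```text
pics
top (384, 512, 3) {'fx': 406.28188171919714, 'fy': 406.28188171919714, 'cx': 256.75523878044515, 'cy': 185.09553723288613, 'rvec': array([ 2.14966426, -2.15301162,  0.13392504]), 'tvec': array([0.01048411, 0.51881144, 1.07890434])}
scene (384, 512, 3) {'fx': 370.52913592093597, 'fy': 370.52913592093597, 'cx': 252.8301924129549, 'cy': 193.4902527504, 'rvec': array([ 2.30581595, -0.7222015 ,  0.27566517]), 'tvec': array([-0.42421475,  0.27235465,  0.86306964])}
{'time': 0.1, 'qpos': array([-1.29648535,  0.41787839, -0.01032311,  1.61407752,  0.00471242,
        1.11069364, -0.05301365]), 'joint_vel': array([-0.00080547, -0.00129218, -0.00121477,  0.00019465, -0.00062871,
       -0.00106765,  0.00010544]), 'effort': array([ 1.01060486e-03, -8.52589417e+01,  6.39989823e-01, -4.26692891e+01,
       -4.88281902e-02,  1.64529093e-02,  7.35113304e-05]), 'ee_pos': array([0.19402457, 0.59380683, 0.22392547]), 'tool_rot': array([[-9.50550444e-01,  3.10570115e-01, -2.38432125e-04],
       [ 3.10570195e-01,  9.50549916e-01, -1.00535417e-03],
       [-8.55913234e-05, -1.02968976e-03, -9.99999466e-01]]), 'force': array([-0.05684521, -1.00837223, -0.33421257]), 'moment': array([-0.01923733,  0.02677946, -0.00299953]), 'grasp_force': 0.0, 'opening': 0.09378315663042895}
```

View pics/top0b.png

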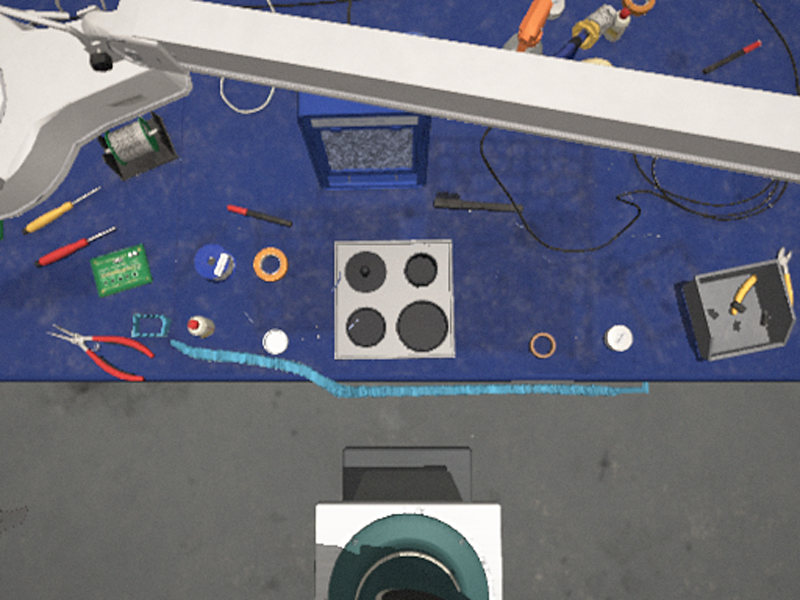

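View pics/scene0.png

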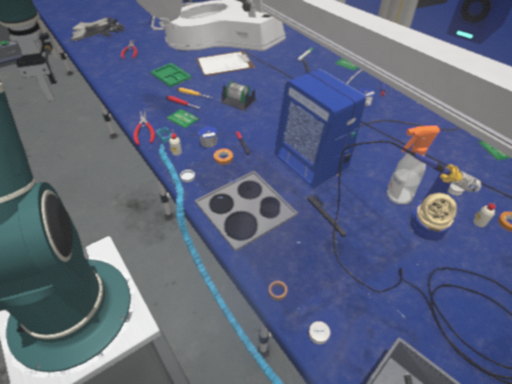

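Top view (800x600): the caddy is at (395,300). Its post is at (365,271), the cup at (421,269), the middle dish at (366,327) and the large dish at (422,325). Loose items: reel (214,262), tape (270,264), bottle (200,326), core (542,345), and two pale discs at (275,341) and (620,338) that I need to tell apart.

```bash
python3 - <<'E'
from h import *
t=cv2.imread('pics/top0.png'); s=cv2.imread('pics/scene0.png')
def c(im,u,v,w,h,k): return cv2.resize(im[v:v+h,u:u+w],(w*k,h*k),interpolation=cv2.INTER_CUBIC)
A=np.zeros((600,800,3),np.uint8)
A[:300,:330]=c(t,110,145,110,100,3)[:300]
A[:300,340:640]=c(t,205,145,100,100,3)
A[:300,650:800]=c(t,380,195,50,60,5)[:300,50:200]
A[300:600,:400]=c(s,160,120,100,75,4)
A[300:600,410:800]=c(s,260,270,78,75,4)[:, :312].repeat(1,1) if 0 else np.pad(c(s,260,270,78,75,4),((0,0),(0,78),(0,0)))
cv2.imwrite('pics/crop1.png',A)
ci=load('top0'); k=1.5625
for n,u,v,z in [('reel',214,262,.048),('tape',270,264,.016),('bottle',200,326,.06),('tinL',275,341,.02),('tinR',620,338,.02),('core',542,345,.016),('caddy',395,300,.012),('post',365,271,.02),('cup',421,269,.035),('mid',366,327,.016),('big',422,325,.021)]:
    print(n,ray(ci,u/k,v/k,z).round(3))
E
```

```text
reel [0.565 0.336 0.048]
tape [0.567 0.245 0.016]
bottle [0.453 0.352 0.06 ]
tinL [0.429 0.232 0.02 ]
tinR [ 0.434 -0.374  0.02 ]
core [ 0.422 -0.238  0.016]
caddy [0.502 0.021 0.012]
post [0.554 0.074 0.02 ]
cup [ 0.554 -0.025  0.035]
mid [0.454 0.072 0.016]
big [ 0.457 -0.027  0.021]
```

View pics/crop1.png

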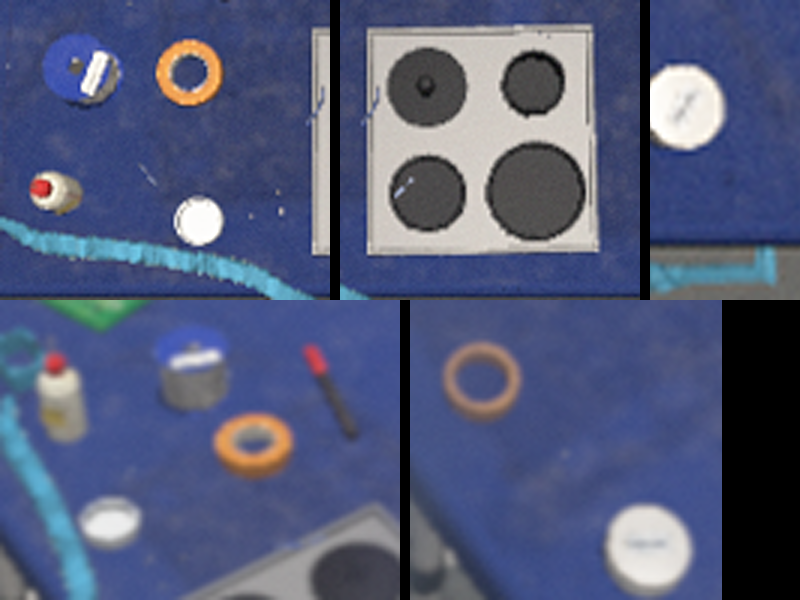

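Of the two discs, the left one (275,341) is the hollow open tin and stays. The right one (620,338) is the closed tin with the lid. Next I take a close look over the left group with the wrist camera.

```bash
cat >> h.py <<'E'
D=np.array([[0,1,0],[1,0,0],[0,0,-1.]])  # columns: x=(0,1,0), y=(1,0,0), z=(0,0,-1)
def yaw(a):
    c,s=np.cos(a),np.sin(a); return np.array([[c,-s,0],[s,c,0],[0,0,1]])@D
E
python3 - <<'E'
from h import *
for p in [(.5,.29,.25),(.565,.336,.15),(.457,-.027,.15),(.554,-.025,.15),(.453,.352,.15),(.434,-.374,.15),(.454,.072,.15),(.554,.074,.15)]:
    q=robot.ik(p,D); print(p,None if q is None else np.round(q,2))
robot.move_ptp([.5,.29,.25],D)
im,ci=snap('wrist','w1'); s=robot.get_state(); print(s['time'],s['ee_pos'],ci['tvec'],ci['rvec'],ci['fx'])
E
```

```text
(0.5, 0.29, 0.25) [-0.9   0.33  0.4   1.72 -0.14  1.13 -0.46]
(0.565, 0.336, 0.15) [-0.84  0.57  0.36  1.6  -0.23  1.01 -0.41]
(0.457, -0.027, 0.15) [-0.67  0.28  0.77  2.11 -0.25  0.85  0.24]
(0.554, -0.025, 0.15) [-0.53  0.45  0.66  1.88 -0.34  0.93  0.29]
(0.453, 0.352, 0.15) [-0.98  0.42  0.34  1.82 -0.17  0.92 -0.57]
(0.434, -0.374, 0.15) [-0.01  0.56  0.9   1.84 -0.52  1.    1.11]
(0.454, 0.072, 0.15) [-0.72  0.25  0.57  2.1  -0.18  0.84 -0.05]
(0.554, 0.074, 0.15) [-0.65  0.44  0.59  1.87 -0.3   0.93  0.07]
1.7417 [0.49924035 0.29143766 0.24980666] [-0.5002661   0.24519249  0.49296234] [-2.87484437e+00 -4.23511645e-03  7.89390648e-04] 310.48121998156205
```

View pics/w1.png

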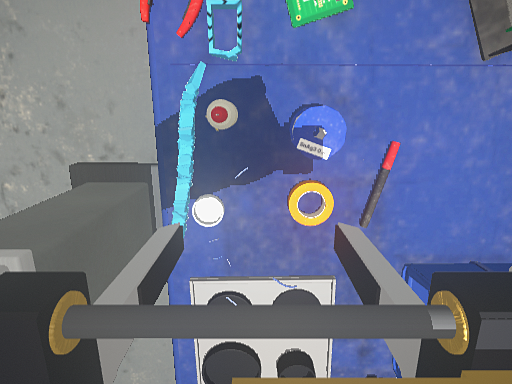

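Wrist view: reel flange centre near (319,131), tape (311,203), bottle (221,114), open tin (208,210). Caddy holders are partly visible at the bottom.

```bash
python3 - <<'E'
from h import *
im=cv2.imread('pics/w1.png'); ci=load('w1')
hsv=cv2.cvtColor(im,cv2.COLOR_BGR2HSV)
m=cv2.inRange(hsv,(12,120,120),(28,255,255)); n,l,st,c=cv2.connectedComponentsWithStats(m)
i=1+np.argmax(st[1:,4]); x,y,w,h=st[i,:4]; print('tape box',st[i]); print('tape',ray(ci,x+w/2-.5,y+h/2-.5,.014).round(4))
print('reel',ray(ci,319,131,.048).round(4), 'w', (ray(ci,346,131,.048)-ray(ci,292,131,.048)).round(4))
print('bottle',ray(ci,221,114,.055).round(4))
c=im[90:170,190:360]; cv2.imwrite('pics/w1c.png',cv2.resize(c,(800,376),interpolation=cv2.INTER_CUBIC))
E
```

```text
tape box [ 232  371  280   13 1947]
tape [ 0.6787 -0.0395  0.014 ]
reel [0.5687 0.3437 0.048 ] w [0.0619 0.0002 0.    ]
bottle [0.4577 0.3623 0.055 ]
```

View pics/w1c.png

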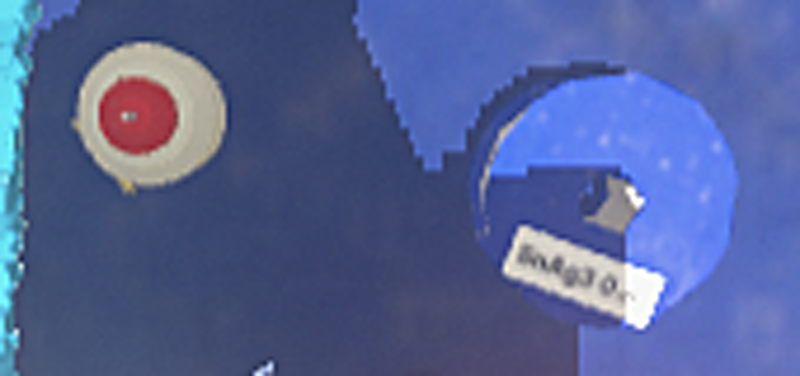

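```bash
python3 - <<'E'
from h import *
robot.move_ptp([.5,-.1,.25],D); robot.pause(.2)
im,ci=snap('wrist','w2'); s=robot.get_state(); print(s['time'],s['ee_pos'])
k=1.5625
cv2.imwrite('pics/w2b.png',cv2.resize(cv2.imread('pics/w2.png'),(800,600),interpolation=cv2.INTER_CUBIC))
E
```

```text
3.4417 [ 0.5001587  -0.09940294  0.24991882]
```

View pics/w2b.png

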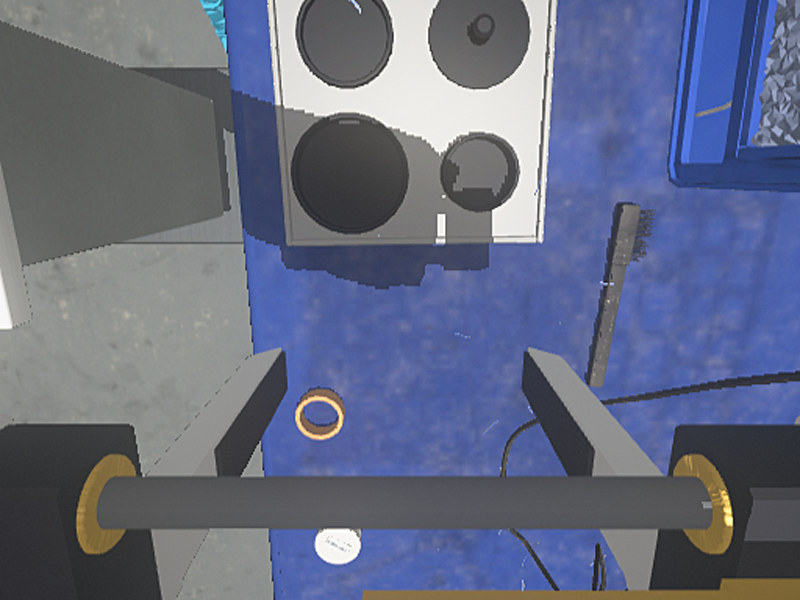

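Caddy in w2b: big dish (350,173), cup (480,172), middle dish (344,39), post top (485,26), core (320,413), closed tin (338,545). Next I fit a 100 mm square to the holders.

```bash
python3 - <<'E'
from h import *
ci=load('w2'); k=1.5625
P={n:ray(ci,(u+.5)/k-.5,(v+.5)/k-.5,z)[:2] for n,u,v,z in [('big',350,173,.021),('cup',480,172,.035),('mid',344,39,.016),('post',485,26,.032),('postdisc',479,38,.009),('tin',338,545,.021),('core',320,414,.016)]}
for n in P: print(n,P[n].round(4))
A=np.array([P[n] for n in('mid','post','cup','big')]); t=np.array([[-1,1],[1,1],[1,-1],[-1,-1]])*.05
c=A.mean(0); U,_,V=np.linalg.svd(t.T@(A-c)); R=(U@V).T; F=c+t@R.T
print('fit',F.round(4),'deg',np.degrees(np.arctan2(R[1,0],R[0,0])), 'res',(A-F).round(4).tolist())
im=cv2.imread('pics/w1.png')[:,:,:]; ci=load('w1'); im=im[170:240,280:345]
m=cv2.inRange(cv2.cvtColor(im,cv2.COLOR_BGR2HSV),(12,120,120),(28,255,255)); x,y,w,h=cv2.boundingRect(m)
print('tape',(x+280,y+170,w,h),ray(ci,280+x+w/2-.5,170+y+h/2-.5,.014).round(4))
print('reel',ray(ci,319.5,131.5,.048).round(4),'bottle',ray(ci,222,113.6,.06).round(4))
E
```

```text
big [ 0.4585 -0.0248]
cup [ 0.5572 -0.024 ]
mid [0.4563 0.0701]
post [0.557  0.0746]
postdisc [0.5563 0.0725]
tin [ 0.4371 -0.3713]
core [ 0.425  -0.2343]
fit [[ 0.4563  0.073 ]
 [ 0.5563  0.075 ]
 [ 0.5582 -0.025 ]
 [ 0.4583 -0.027 ]] deg 1.142518873211829 res [[0.0, -0.0029], [0.0008, -0.0003], [-0.001, 0.001], [0.0003, 0.0022]]
tape (288, 181, 46, 45) [0.569 0.247 0.014]
reel [0.5693 0.3431 0.048 ] bottle [0.4594 0.3628 0.06  ]
```

```bash
cat >> h.py <<'E'
def pick(x,y,z,opn=.094,up=.16,hi=.15):
    robot.gripper_to(opn); robot.move_ptp([x,y,z+hi],D)
    robot.move_linear([x,y,z+.02],.2)
    print('hit',robot.move_linear([x,y,z],.05,threshold=12)); robot.gripper_to(0.0)
    s=robot.get_state(); print('grip',s['opening'],s['grasp_force'],s['ee_pos'].round(4))
    robot.move_linear([x,y,z+up],.15); s=robot.get_state(); print('up',s['opening'],s['grasp_force'],s['force'].round(1),s['time'])
def place(x,y,z,opn,up=.16):
    p=robot.get_state()['ee_pos']; robot.move_linear([x,y,p[2]],.25)
    robot.move_linear([x,y,z+.03],.15)
    h=robot.move_linear([x,y,z-.002],.03,threshold=4); s=robot.get_state(); print('down',h,s['ee_pos'].round(4),s['force'].round(1))
    robot.gripper_to(opn); p=s['ee_pos']; robot.move_linear([p[0],p[1],z+up],.15); print('t',robot.get_state()['time'])
E
python3 - <<'E'
from h import *
pick(.569,.343,.038)
im,ci=snap('wrist','w3')
E
```

```text
hit False
grip 0.05836742536205454 29.999955108685867 [0.5689 0.3431 0.038 ]
up 0.05821185830736339 30.001502734926362 [-0.2  0.6 -4.7] 8.5583
```

View pics/w3.png

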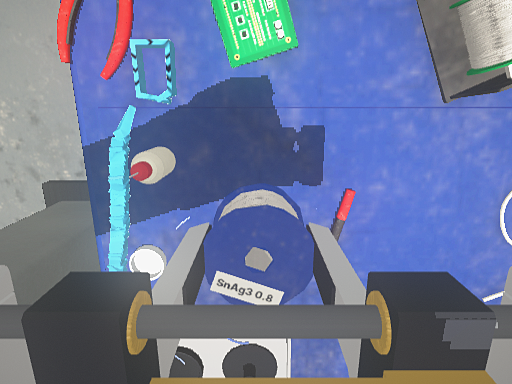

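The reel is gripped and visible, with its flange spanning about (205–308, 185–305) and wire showing on the far side. The 58 mm opening suggests it sits off-centre or tilted, so I'll check that.

```bash
python3 - <<'E'
from h import *
s=robot.get_state(); print(s['ee_pos'],s['moment'].round(3),s['force'].round(2))
ci=load('w3'); R=cv2.Rodrigues(ci['rvec'])[0]; print('cam',(-R.T@ci['tvec']).round(3), 'axis',R[2].round(2))
p=s['ee_pos']
for dy,tag in((0,'a'),(.01,'b'),(-.01,'c')):
  for z in(.01,-.038):
    th=np.linspace(0,2*np.pi,9)[:-1]
    pts=np.c_[p[0]+.031*np.cos(th),p[1]+dy+.031*np.sin(th),np.full(8,p[2]+z)]
    q=cv2.projectPoints(pts,ci['rvec'],ci['tvec'],np.array([[ci['fx'],0,ci['cx']],[0,ci['fy'],ci['cy']],[0,0,1.]]),None)[0][:,0]
    print(tag,z,q[[0,2,4,6]].round(0).tolist())
c=cv2.imread('pics/w3.png')[160:340,150:370]; cv2.imwrite('pics/w3c.png',cv2.resize(c,(660,540),interpolation=cv2.INTER_CUBIC))
E
```

```text
[0.56856936 0.34277946 0.19692474] [-0.036  0.092 -0.025] [ 0.12  0.4  -4.27]
cam [0.569 0.419 0.358] axis [-0.   -0.26 -0.96]
a 0.01 [[316.0, 258.0], [257.0, 202.0], [199.0, 257.0], [258.0, 308.0]]
a -0.038 [[303.0, 225.0], [258.0, 181.0], [212.0, 225.0], [258.0, 266.0]]
b 0.01 [[317.0, 240.0], [257.0, 183.0], [198.0, 240.0], [258.0, 292.0]]
b -0.038 [[304.0, 211.0], [258.0, 166.0], [212.0, 211.0], [258.0, 253.0]]
c 0.01 [[315.0, 274.0], [258.0, 220.0], [200.0, 274.0], [258.0, 323.0]]
c -0.038 [[303.0, 239.0], [258.0, 195.0], [213.0, 239.0], [258.0, 279.0]]
```

View pics/w3c.png

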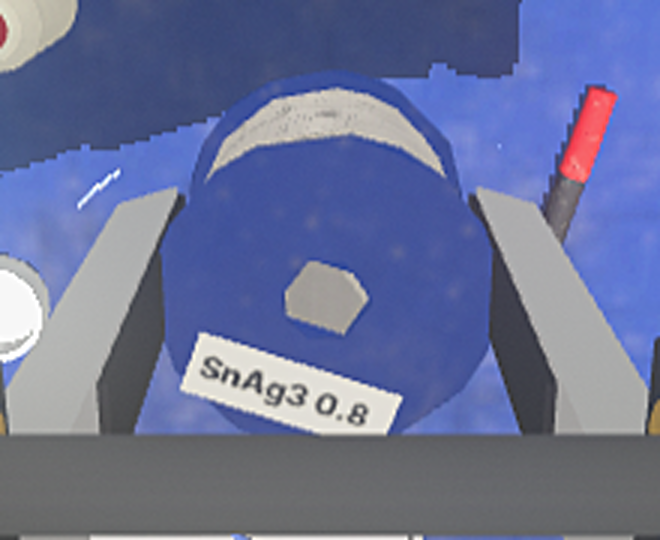

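The projection fits a centred, upright reel, with the flange and lower rim where predicted. Placing it.

```bash
python3 - <<'E'
from h import *
place(.4585,-.026,.047,.09)
pick(.459,.362,.049,opn=.075)
im,ci=snap('wrist','w4')
E
```

```text
down True [ 0.4583 -0.0259  0.0469] [0.1 1.6 6.9]
t 14.0667
hit False
grip 0.03180855981333807 29.911201692975737 [0.459 0.362 0.049]
up 0.03240625616990505 29.906334339348177 [ 0.2 -0.4 -1.5] 19.2833
```

View pics/w4.png

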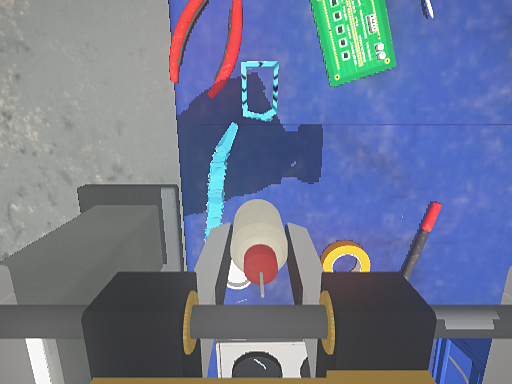

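The bottle is held upright between the pads, with its cap at (261,262). Placing it in the cup, then going for the closed tin.

```bash
python3 - <<'E'
from h import *
place(.5578,-.0245,.058,.055,up=.15)
im,ci=snap('top','t2')
robot.move_ptp([.437,-.38,.2],D); robot.pause(.1)
pick(.437,-.3715,.029,opn=.08)
snap('wrist','w5')
a=cv2.imread('pics/t2.png')[140:250,200:310]; b=cv2.imread('pics/w5.png')
A=np.zeros((440,800,3),np.uint8); A[:,:440]=cv2.resize(a,(440,440),interpolation=cv2.INTER_CUBIC); A[:384,445:]=b[:,80:435]
cv2.imwrite('pics/c5.png',A)
E
```

```text
down True [ 0.5575 -0.0246  0.0578] [-1.1  0.5  6.8]
t 24.6667
hit False
grip 0.04330866918546435 30.000249445438385 [ 0.437  -0.3715  0.0291]
up 0.04339133367753496 29.999878406524658 [-0.8 -0.4  0. ] 30.2917
```

View pics/c5.png

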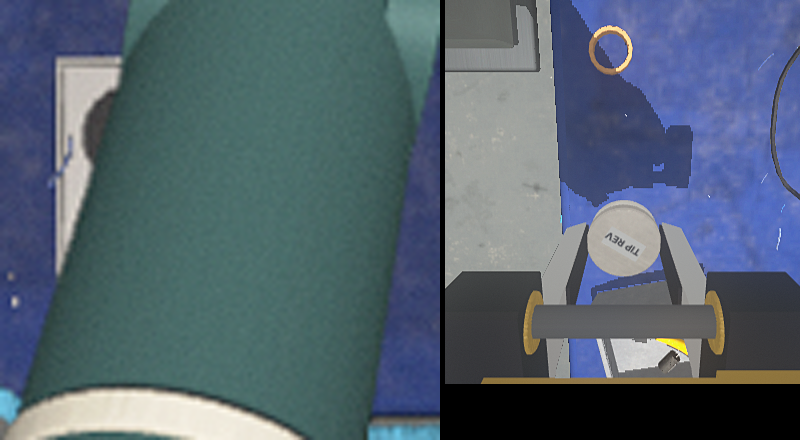

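The closed "TIP REV" tin is held centred at (257,240). Placing it, then picking the tape.

```bash
python3 - <<'E'
from h import *
place(.4563,.072,.038,.065,up=.16)
pick(.569,.247,.022,opn=.09)
im,ci=snap('wrist','w6'); p=robot.get_state()['ee_pos']; print(p)
K=np.array([[ci['fx'],0,ci['cx']],[0,ci['fy'],ci['cy']],[0,0,1.]])
b=cv2.imread('pics/w6.png')
th=np.linspace(0,2*np.pi,60)
q=cv2.projectPoints(np.c_[p[0]+.03*np.cos(th),p[1]+.03*np.sin(th),np.full(60,p[2]-.006)],ci['rvec'],ci['tvec'],K,None)[0]
cv2.polylines(b,[q.astype(int)],True,(0,255,0)); cv2.imwrite('pics/w6d.png',b)
E
```

```text
down True [0.4558 0.0719 0.0376] [-0.3  0.3 -0.8]
t 35.9083
hit False
grip 0.0586363385508774 29.996687199236476 [0.5691 0.247  0.0221]
up 0.05870948407769007 29.99453198404808 [-0.5 -0.1 -0.5] 40.5167
[0.56860487 0.24684444 0.18108158]
```

View pics/w6d.png

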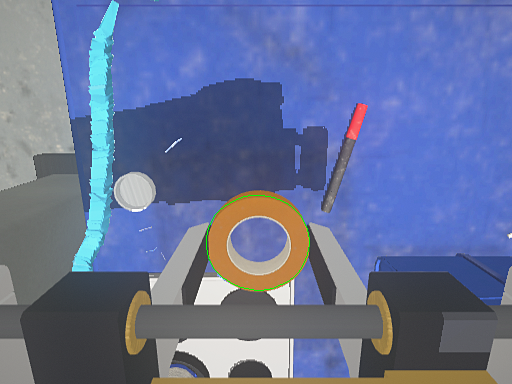

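The tape is centred and level in the grip; the green overlay matches it. Laying it over the post.

```bash
python3 - <<'E'
from h import *
place(.5565,.0748,.031,.085,up=.18)
robot.move_ptp([.5,-.1,.25],D); robot.pause(.2)
snap('wrist','w7')
robot.move_ptp([.42,.38,.22],D); robot.pause(.2); snap('top','t7'); snap('scene','s7')
A=np.zeros((600,800,3),np.uint8)
w=cv2.imread('pics/w7.png')[0:170,150:380]; A[:300,:406]=cv2.resize(w,(406,300))
A[:300,410:800]=cv2.resize(cv2.imread('pics/t7.png')[145:245,190:320],(390,300),interpolation=cv2.INTER_CUBIC)
A[300:,:400]=cv2.resize(cv2.imread('pics/s7.png')[150:255,185:325],(400,300),interpolation=cv2.INTER_CUBIC)
cv2.imwrite('pics/c7.png',A); print(robot.get_state()['time'])
E
```

```text
down True [0.5563 0.0748 0.0308] [1.  0.5 2.7]
t 45.2417
48.3417
```

View pics/c7.png

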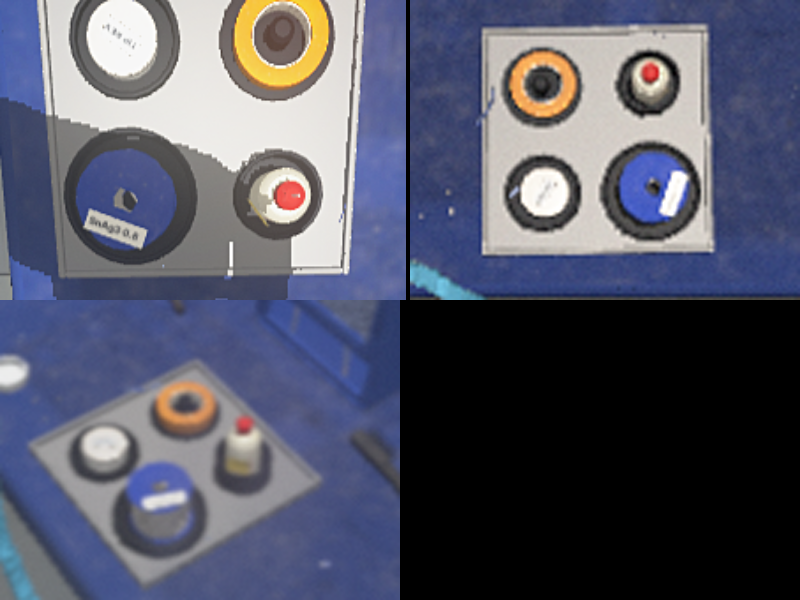

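All four sit in their holders, upright or flat. The contact heights equal the seat heights within 1 mm.

```bash
python3 -c "
from rig import robot
print(robot.sign_off())"
```

```text
the job is handed in; nothing more can be done
None
```

The job is handed in at about 48 s of the 102 s allowed: the reel, bottle, closed tin and tape were placed in that order and look fully seated in the last pictures, and the bare core and open tin were left alone.

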